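Hang up the wash basket, ease the sagging bolt out and hold the charging cage's gate ajar

TASK

I need to reach into the charging cage. The steel wash basket stands in the way of its gate, so hang it up by its handle on the drip stand's hook; then draw the gate's bolt right back, lifting its drooping nose over the bent-up lip of the keeper as you pull instead of wrenching it, and pull the gate open about a hand's breadth, some 10 cm at its free edge. The gate is sprung and falls shut, so finish with the gate still in your grip, held steady at that opening, and do not disturb the phone, the bottle or the jar.

Things in the scene. Friction and masses are not known exactly. Their poses are not given: they have to be found in the camera images.
- cage: The charging cage, fixed on the bench: a grey steel frame with welded mesh, 200 mm deep (its x), 340 mm wide (its y), 235 mm high. Origin: centre of its underside; z up; its front, with the gate, looks along its own -x and lies in its plane x = -100 mm. In its frame the hinge line of the gate is at y = -142 mm and the keeper at y = +146 to +160 mm.
- gate_leaf: The gate, shut at the start: mesh in a grey frame, 278 mm wide, 207 mm high, 15 mm thick. Origin: outer edge of its free stile, on the front face, at bench height; y from hinge to free stile, -x out of the front. Swings out counter-clockwise seen from above about the hinge line (front face, y = -278 mm); 0.37 rad puts the free edge 100 mm out. A spring shuts it: 4 N at the knob hold it.
- bolt_draw (a joint): Draw of the bolt along its rod, m: 0 to 0.004 = shot (at the start), 0.050 = fully back. It is drawn towards the hinge (gate's -y). About 1 N friction. From some 0.008 the nose catches on the keeper's lip unless it is lifted; beyond 0.03 the nose is clear of the keeper and the gate can open.
- bolt_lift (a joint): Rocking of the bolt in its worn guides, rad, about the rear guide, 98 mm from the knob towards the hinge when shot (48 mm when drawn): 0 = sagging, the rod drooping 0.05 rad below level; 0.10 = upper stop. The nose clears the lip from about 0.06, with the knob raised 6 mm or more (stop: at 10 mm when shot, 8 mm when drawn by 0.015, 5 mm when fully back). 1 N lifts it; it falls back if let go.
- bolt_knob (a point): Centre of the bolt's brass knob, a cylinder 16 mm thick and 26 mm long whose axis is square to the gate's face; it stands out in front of the gate from 28 to 54 mm, about 202 mm above the bench, 33 mm below the cage's top. The rod (10 mm thick) and its guides stand out no more than 25 mm from the gate's face. Axes: as the gate's, tilted with the rod; y along the rod to its nose.
- keeper: Origin: middle of the top edge of the keeper's bent-up lip (194 mm above the bench) on the free-side post; the keeper is a steel staple, 14 mm wide, standing 26 mm out from the post, and the bolt's turned-down nose sits in it behind the lip, reaching 9 mm below the lip's edge.
- basket: Wash basket of perforated steel, about 0.11 to 0.22 kg, open at the top: 62 (its x) x 100 (its y) x 45 mm high, with a rigid arch handle of 9 mm round bar over its long axis; the handle's level bar runs along the basket's y, 84 mm long, its centre line 118 mm above the underside, on upright legs at y = -50 and +50 mm. Origin: centre of its underside. It stands on the bench in front of the gate.
- basket_bar (a point): Middle of the level bar of the basket's handle, on the bar's centre line; bar along y.
- drip_stand: Drip stand, fixed on the bench: a white tray 200 x 130 mm (rim 14 mm high) with a post 14 mm thick and 233 mm high at the origin (bench height), carrying one hook of 8 mm wire that points along the stand's own -x: from the post at 217 mm height down to the crook at x = -65 mm (top of the wire 209 mm above the bench), then up to the tip at x = -93 mm, its top 235 mm above the bench.
- hook_seat (a point): Where the centre line of the handle's bar lies when it hangs in the hook's crook (213 mm above the bench, 65 mm from the post's axis). The bar lies across the hook, along the stand's y.
- solvent: Bystander: white solvent bottle, 56 mm across, 150 mm high. Origin: centre of its underside.
- screw_jar: Bystander: screw jar with orange cap, 52 mm across, 50 mm high. Origin: centre of its underside.
- phone: Bystander: black phone lying flat, 72 (x) x 148 (y) x 8 mm. Origin: centre of its underside.
Not all that is in view belongs to the job. What is meant by the basket is not orange or pink, and is the larger of those in its own colour.

How it is judged:
On the way, in this order (a step that is already met when the one before it is completed fails the run):
1. the basket hangs by its handle from the hook, let go (height (world z) of basket above 0.07 m and distance between basket_bar and hook_seat below 0.035 m and contact force between basket and drip_stand above 0.3 N and contact force between basket and the fingers below 0.1 N), for 0.2 s.
2. the bolt is drawn back clear of the keeper (value of joint bolt_draw above 0.035 m), for 0.1 s.
At the end, for the whole second after the job is handed in: The fingers still hold the gate or its bolt (over 1 N); the gate is still (below 20 mm/s), its free edge 70 to 135 mm out of the cage's front, the bolt drawn over 25 mm; the basket hangs at rest by its handle on the hook, clear of the bench, the middle of its bar within 35 mm of the crook (x of gate_leaf in the frame of cage between -0.235 and -0.17 m and linear speed of gate_leaf below 0.02 m/s and contact force between the fingers and gate_leaf above 1 N and value of joint bolt_draw above 0.025 m and height (world z) of basket above 0.07 m and distance between basket_bar and hook_seat below 0.035 m and contact force between basket and drip_stand above 0.3 N and linear speed of basket below 0.1 m/s); the arm keeps its last pose, push and grip.
It fails at once if the bolt was wrenched against the keeper with more than 50 N (contact force between gate_leaf and keeper above 50 N).
It fails at once if the phone was disturbed (distance of phone from where it was at the start of the episode above 0.03 m).
It fails at once if the solvent bottle was disturbed (distance of solvent from where it was at the start of the episode above 0.03 m or angle between solvent's own z axis and vertical above 0.5 rad).
It fails at once if the screw jar was disturbed (distance of screw_jar from where it was at the start of the episode above 0.03 m or angle between screw_jar's own z axis and vertical above 0.5 rad).
It also fails if it takes over 61 s, if anything falls off the work surface, if the arm or the gripper's body presses on something with over 40 N, if the wrist force passes 120 N, or if a joint passes its speed limit or range.

ROBOT

A 7-joint arm with a two-finger parallel gripper is mounted at the origin on the work surface. World frame = base frame: x ahead of the robot, y to its left, z up, the work surface at z = 0. Lengths are in m, angles in rad, forces in N, time in s.
With the tool pointing down it reaches from about 0.425 to 0.875 m from the base axis. Payload 4.7 kg.
Tool frame: the origin (TCP) lies between the finger pads; the fingertips stand ctrl.tip_reach ahead of it and the grasp point (between the pads) lies 5 mm behind it (ctrl.tip_reach is the distance from the TCP to the fingertips, in m); z points along the fingers, y is the direction in which the jaws open and shut (so a half turn about z gives the same grasp; the last joint's range is limited). The gripper opens to 87 mm and grips with 3 to 60 N. Pads are 19 mm wide; open, the fingers measure 117 mm over their backs; the gripper's body (75 mm by 190 mm) begins 51 mm behind the grasp point.
Start: joints at [-1.334, 0.321, -0.07, 1.45, 0.023, 1.371, -0.057], TCP at [0.144, 0.634, 0.237] pointing down, gripper open.
Joint ranges: [-2.86, 2.86], [-0.3, 2.09], [-1.38, 1.24], [0.06, 2.45], [-1.56, 4.7], [0.09, 2.05], [-2.69, 2.69]. Speed limits (rad/s): [2.57, 2.57, 3.14, 3.14, 3.14, 3.14, 3.14].

INTERFACE

Orientations are given as a rotation vector (axis times angle).
In Python, from bench import ctrl gives the robot as it stands.
- The arm moves only by the shell command python3 -m handwheel 'ROWS' [FORCE]. ROWS is JSON, a list of rows, each a list of 7 numbers: the shift along the tool's x, y, z in mm, then the turn, a rotation vector about the tool's x, y, z in rad, then the gripper's target within -1 to 1 (shut at 1, half-way at 0, fully open at -1). In form: [[dx, dy, dz, ax, ay, az, grip], ...]. A call has 1 to 12 rows; each row is the pose to reach, as a shift and turn from the pose commanded when the call began, along the tool's axes at that moment; what a row does not reach only later rows make up. A row lasts 1/8 s, in which the tool goes at most 62.5 mm and 10.7 degrees, less where a joint would pass 70% of its speed; a pose out of reach is approached as far as the arm can. A call with a gripper value outside its range is refused whole. The fingers move at their own pace and stop on an object; FORCE is the grip in N (left out, the last holds). Time passes only in rows, so rows that repeat a pose let the fingers close. It gives the time, the measured TCP pose, the force and the opening at its end, in the units of the state.
- ctrl.get_state(): the state, without advancing time (a new reading comes with each control period).
- ctrl.get_image(name): name is "scene" or "top" or "wrist"; returns the picture (480x640x3 uint8, red, green, blue); there is no depth.
- ctrl.camera_model(name): a dict with "mtx" (3x3 intrinsics, pixels), "k1" (the pictures are not rectified: a ray, as slopes to the right and down, at radius r is drawn at 1 + k1 r^2 times it, then the intrinsics apply), "xyz" and "orientation" of the camera in the world. Camera axes: x right, y up, looking along -z (the intrinsics and any distortion apply to the point x, -y, -z); pixel columns grow to the right and rows downward; lengths in m; the calibration is good to about 2 mm. A picture is of the moment at which its call begins: read the wrist's pose just before it. camera_model takes no time and is no camera call; for the wrist camera it gives the pose at the moment of the call.
- ctrl.close_job(): hands the job in, once; it reports no verdict.
The state is a dict: "time": time; "joint_positions": joint angles; "qd": joint speeds; "joint_torque": joint torques, N m; "position": TCP position; "tool_rot": TCP orientation; "ft_force": force on the tool from outside, world axes, zero at the start; "torque": the same for the moment, N m; "grip_width": opening from 0.0 (shut) to 1.0 (fully open).
Only numpy, scipy, OpenCV 4.12 (cv2) and the standard library are available. Lean on these libraries where they do the work, as an engineer would, in place of code of your own. Each camera call takes 0.05 s, during which the arm holds its last target.

## Working session

There is one attempt and no reset: what is moved stays moved. The work goes in short steps, Python scripts to look and compute and a shell command to move; the robot and the scene stay as the last step left them, time stands still between calls to the robot, and variables do not carry over. Pictures are saved under pics/ and viewed, and the job is handed in when it is done.

```bash
ls; mkdir -p pics; python3 - <<'E'
from bench import ctrl
import cv2
s=ctrl.get_state();print({k:(v if k!='x' else 0) for k,v in s.items()},ctrl.tip_reach)
for n in ["scene","top","wrist"]:
    m=ctrl.camera_model(n);print(n,m)
    cv2.imwrite(f"pics/{n}0.png",ctrl.get_image(n)[:,:,::-1])
E
```

```text
pics
{'time': 0.0, 'joint_positions': array([-1.33390406,  0.32180512, -0.07007066,  1.45170079,  0.02259735,
        1.37075135, -0.05690526]), 'qd': array([-4.27031970e-04,  4.10154359e-04,  4.29241259e-05,  1.66045170e-03,
       -1.04008077e-04,  1.02345616e-03, -1.38248387e-03]), 'joint_torque': array([-3.11277090e-04, -4.91296148e+01, -4.03993204e-01, -3.12523520e+01,
       -6.39570644e-02,  4.36169305e-02,  1.59606743e-04]), 'position': array([0.14355892, 0.63341204, 0.23546002]), 'tool_rot': array([-3.49206858e-01, -3.12201235e+00,  2.94471026e-03]), 'ft_force': array([ 0.74514706, -0.21481683,  0.66000778]), 'torque': array([ 0.00315965, -0.03636894,  0.02926979]), 'grip_width': 0.9993428912277127} 0.014
scene {'mtx': array([[584.0455687 ,   0.        , 323.08586509],
       [  0.        , 584.0455687 , 240.41380669],
       [  0.        ,   0.        ,   1.        ]]), 'k1': -0.15931891305732132, 'xyz': array([1.64652615, 0.2578153 , 0.97119575]), 'orientation': array([0.66339593, 0.82707103, 1.69674588])}
top {'mtx': array([[524.0139659 ,   0.        , 322.55261916],
       [  0.        , 524.0139659 , 240.45009991],
       [  0.        ,   0.        ,   1.        ]]), 'k1': -0.08592317785489496, 'xyz': array([ 0.3657755 , -0.00255929,  1.19394512]), 'orientation': array([ 0.17698223, -0.16494214, -1.53262145])}
wrist {'mtx': array([[340.33088927,   0.        , 317.3975398 ],
       [  0.        , 340.33088927, 236.03439966],
       [  0.        ,   0.        ,   1.        ]]), 'k1': -0.04591445336000411, 'xyz': array([0.07517584, 0.64985021, 0.38416717]), 'orientation': array([-0.22111389, -0.17488765,  1.34046318])}
```

View pics/scene0.png

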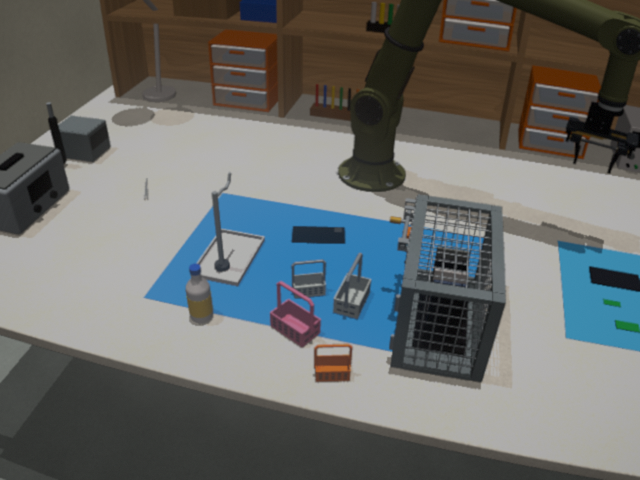

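View pics/top0.png

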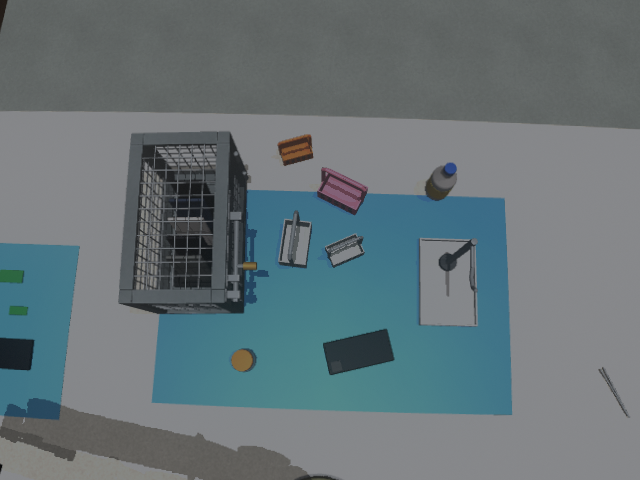

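View pics/wrist0.png

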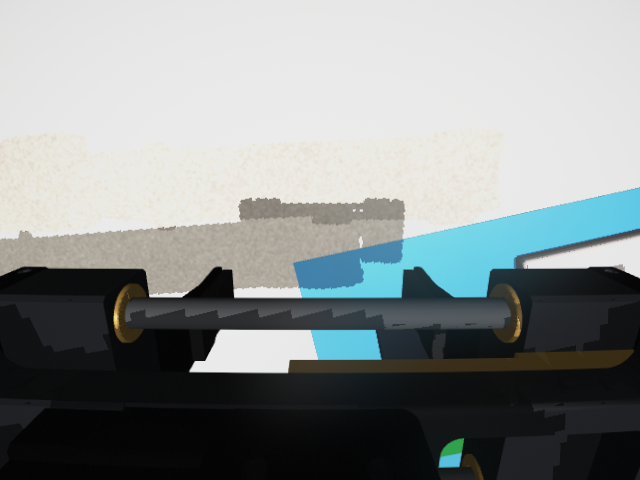

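```bash
cat > h.py <<'E'
from bench import ctrl
import numpy as np, cv2
from scipy.spatial.transform import Rotation as R
from scipy.optimize import brentq
class Cam:
    def __init__(s,n,m=None):
        m=m or ctrl.camera_model(n); s.K=m['mtx'];s.k=m['k1'];s.c=np.array(m['xyz']);s.R=R.from_rotvec(m['orientation']).as_matrix()
        s.D=np.array([s.k,0,0,0,0.])
    def proj(s,P):
        q=(np.atleast_2d(P)-s.c)@s.R; q=q*[1,-1,-1]; 
        return cv2.projectPoints(q.reshape(-1,1,3),np.zeros(3),np.zeros(3),s.K,s.D)[0].reshape(-1,2)
    def ray(s,uv):
        n=cv2.undistortPoints(np.array(uv,float).reshape(-1,1,2),s.K,s.D).reshape(-1,2)
        d=np.c_[n[:,0],-n[:,1],-np.ones(len(n))]@s.R.T
        return d/np.linalg.norm(d,axis=1)[:,None]
    def onz(s,uv,z):
        d=s.ray(uv); return s.c+d*((z-s.c[2])/d[:,2])[:,None]
def tri(c1,u1,c2,u2):
    d1=c1.ray(u1)[0];d2=c2.ray(u2)[0]
    A=np.c_[d1,-d2]; t=np.linalg.lstsq(A,c2.c-c1.c,rcond=None)[0]
    p=c1.c+t[0]*d1;q=c2.c+t[1]*d2
    return (p+q)/2,np.linalg.norm(p-q)
def crop(src,dst,x0,y0,x1,y1,f):
    im=cv2.imread(src)[y0:y1,x0:x1]; im=cv2.resize(im,None,fx=f,fy=f,interpolation=cv2.INTER_CUBIC)
    for i in range(0,x1-x0,20): cv2.putText(im,str(x0+i),(i*f,8),0,.3,(0,0,255)); cv2.line(im,(i*f,8),(i*f,12),(0,0,255))
    for i in range(0,y1-y0,20): cv2.putText(im,str(y0+i),(0,i*f+4),0,.3,(0,0,255))
    cv2.imwrite(dst,im)
E
python3 - <<'E'
from h import *
crop('pics/top0.png','pics/topA.png',210,190,370,320,5)
crop('pics/top0.png','pics/topB.png',400,220,500,340,5)
crop('pics/scene0.png','pics/scA.png',270,190,430,330,5)
crop('pics/scene0.png','pics/scB.png',180,160,280,290,4)
E
```

```text
(no output)
```

View pics/topA.png

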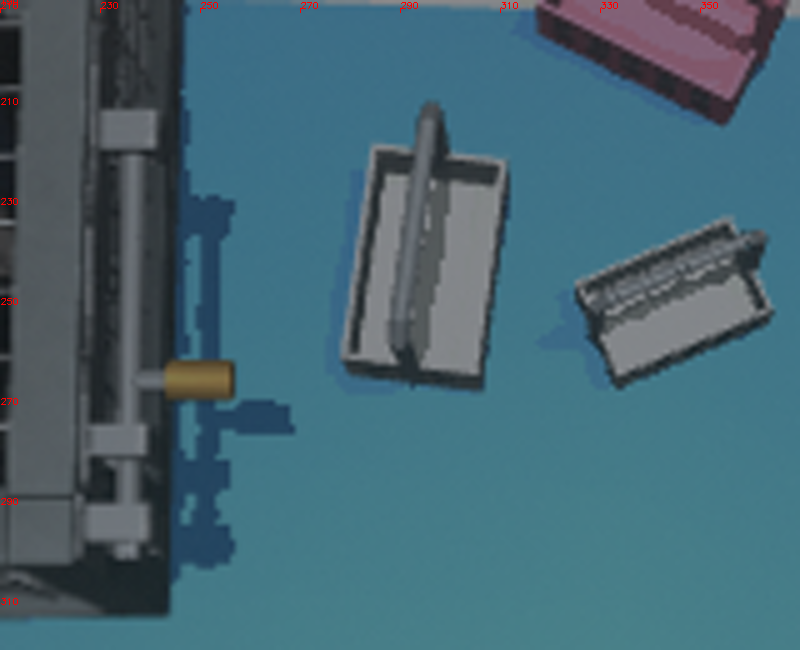

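View pics/topB.png

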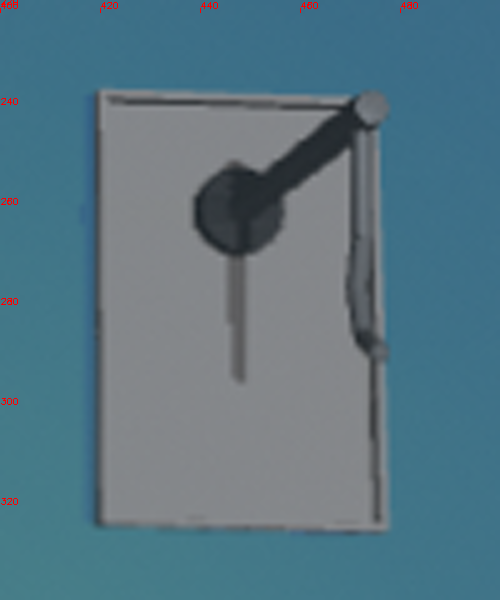

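View pics/scA.png

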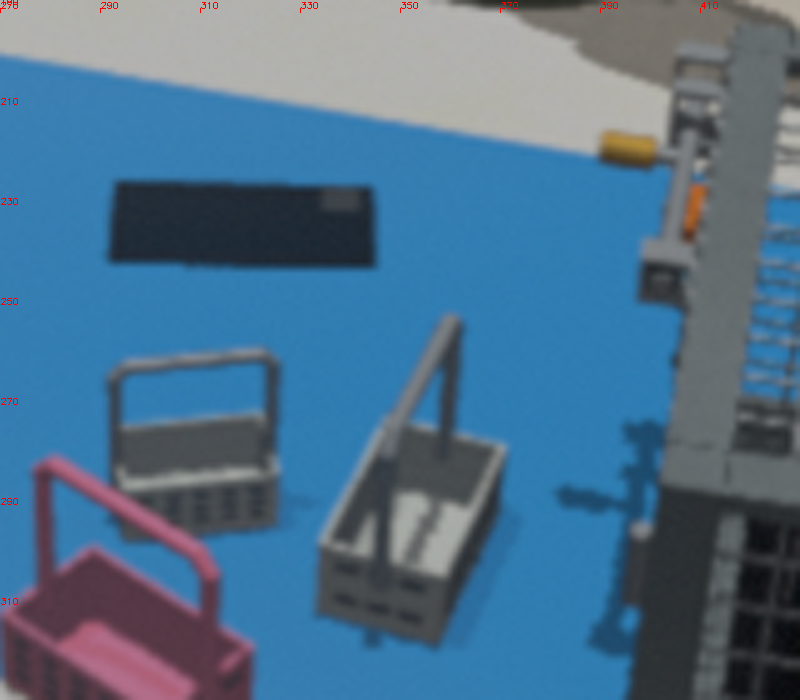

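View pics/scB.png

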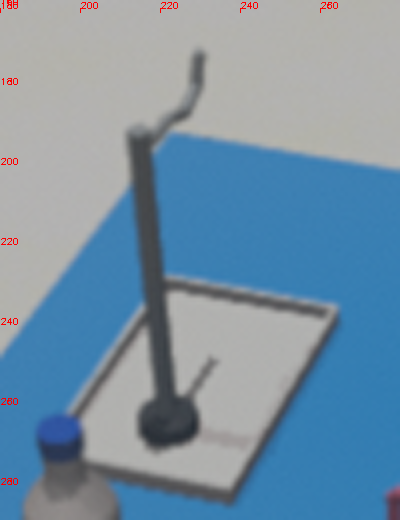

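```bash
python3 - <<'E'
from h import *
np.set_printoptions(precision=4,suppress=True)
T=Cam('top');S=Cam('scene')
print('tool rot',R.from_rotvec(ctrl.get_state()['tool_rot']).as_matrix())
far=T.onz([[295.8,212]],.118);near=T.onz([[290,258]],.118);print('bar far/near',far,near,np.linalg.norm(far-near))
print('mid proj scene',S.proj((far+near)/2),S.proj(far),S.proj(near))
print('rim corners',T.onz([[284.5,219.5],[311,222],[306.5,267],[279,263]],.045))
print('floor', T.onz([[295,243.]],.0))
# knob
k=T.onz([[243,266],[257,266.2]],.202);print('knob in/out',k, S.proj(k))
print(tri(T,[257,266.2],S,[390,219]))
# post
pt=T.onz([[474,241.5]],.233);print('posttop',pt,S.proj(pt),'base',T.onz([[446.5,262]],.012))
print('hook tip',T.onz([[474.5,289.5]],.233),'crook',T.onz([[470.5,277]],.209))
p=T.onz([[474.5,289.5]],.233);print(S.proj(p)) 
print('tray',T.onz([[419.5,238],[473,240],[476,325],[420,325]],.014))
for n,uv in dict(sol=[449,169],jar=[242,360]).items(): print(n,T.onz([uv],.15 if n=='sol' else .05))
print('phone',T.onz([[324,345],[389,331],[394,359],[330,374]],.008))
print('cage top corners',T.onz([[232,132],[225,303],[121,301],[134,133]],.235))
E
```

```text
tool rot [[-0.9753  0.2209 -0.0002]
 [ 0.2209  0.9753 -0.0014]
 [-0.0001 -0.0014 -1.    ]]
bar far/near [[0.665  0.0686 0.118 ]] [[0.5651 0.0764 0.118 ]] 0.10025629417663316
mid proj scene [[353.8732 263.6703]] [[347.2675 276.8661]] [[360.1131 251.1897]]
rim corners [[0.6669 0.0983 0.045 ]
 [0.6629 0.038  0.045 ]
 [0.5594 0.0442 0.045 ]
 [0.5665 0.1058 0.045 ]]
floor [[0.6229 0.075  0.    ]]
knob in/out [[0.531  0.16   0.202 ]
 [0.5315 0.133  0.202 ]] [[400.7317 220.3042]
 [389.1965 218.4452]]
(array([0.5316, 0.1341, 0.2007]), np.float64(0.0018363193094829953))
posttop [[ 0.586  -0.2777  0.233 ]] [[214.4101 191.3069]] base [[ 0.5864 -0.2756  0.012 ]]
hook tip [[ 0.4949 -0.276   0.233 ]] crook [[ 0.5219 -0.2758  0.209 ]]
[[229.9055 172.616 ]]
tray [[ 0.6406 -0.2133  0.014 ]
 [ 0.6397 -0.3382  0.014 ]
 [ 0.4441 -0.3398  0.014 ]
 [ 0.441  -0.2132  0.014 ]]
sol [[ 0.7608 -0.2533  0.15  ]]
jar [[0.3521 0.1746 0.05  ]]
phone [[ 0.3908  0.      0.008 ]
 [ 0.4261 -0.1445  0.008 ]
 [ 0.3647 -0.1562  0.008 ]
 [ 0.328  -0.0152  0.008 ]]
cage top corners [[0.793  0.1945 0.235 ]
 [0.4557 0.1835 0.235 ]
 [0.452  0.3786 0.235 ]
 [0.787  0.3921 0.235 ]]
```

```bash
cat >> h.py <<'E'
def pose(yaw_deg,tilt=0.0):
    "tool down, tool y at world azimuth yaw; then turned tilt about tool x"
    a=np.radians(yaw_deg); y=np.array([np.cos(a),np.sin(a),0]); z=np.array([0,0,-1.]); x=np.cross(y,z)
    return R.from_matrix(np.c_[x,y,z])*R.from_rotvec([tilt,0,0])
def rel(p,Rt,p0=None,R0=None):
    s=ctrl.get_state(); p0=s['position'] if p0 is None else p0; R0=R.from_rotvec(s['tool_rot']) if R0 is None else R0
    d=R0.inv().apply(np.array(p)-p0)*1e3; return np.round(d,1),np.round((R0.inv()*Rt).as_rotvec(),3)
E
python3 - <<'E'
from h import *
Rt=pose(85.5,-.3)
zt=Rt.as_matrix()[:,2]; print(zt)
g=np.array([.5906,.0744,.118]) # grasp pt on bar; bar 3mm nearer tips than grasp pt -> TCP=g+zt*.005-...
tcp=g+zt*.003
for off in (.24,.09,0.0): print(off, rel(tcp-zt*off,Rt) , tcp-zt*off)
s=ctrl.get_state()
print(rel([.14356,.63341,.37],R.from_rotvec(s['tool_rot'])))
E
```

```text
[ 0.02318625  0.29460922 -0.95533649]
0.24 (array([-569.6, -516. , -107.9]), array([-0.301,  0.022, -0.143])) [0.58510486 0.00457762 0.34441475]
0.09 (array([-563.2, -472. ,   35.3]), array([-0.301,  0.022, -0.143])) [0.5885828  0.048769   0.20111427]
0.0 (array([-559.4, -445.5,  121.3]), array([-0.301,  0.022, -0.143])) [0.59066956 0.07528383 0.11513399]
(array([  -0. ,   -0.3, -134.3]), array([0., 0., 0.]))
```

```bash
python3 -m handwheel '[[0,0,-60,0,0,0,-1],[0,0,-120,0,0,0,-1],[-45,-40,-120,0,0,0,-1],[-90,-80,-120,0,0,0,-1],[-135,-120,-120,0,0,0,-1],[-180,-160,-120,0,0,0,-1],[-225,-200,-120,0,0,0,-1],[-270,-240,-120,0,0,0,-1],[-315,-280,-120,0,0,0,-1],[-360,-320,-120,0,0,0,-1],[-405,-365,-120,0,0,0,-1],[-450,-410,-120,0,0,0,-1]]'
python3 - <<'E'
from h import *
Rt=pose(85.5,-.3);zt=Rt.as_matrix()[:,2];tcp=np.array([.5906,.0744,.118])+zt*.003
for off in (.24,.09,0.0): print(off, rel(tcp-zt*off,Rt))
E
```

```text
time: 1.65
position: [0.4914, 0.1348, 0.3565]
tool_rot: [0.349, 3.122, 0.001]
ft_force: [1.1, 0.8, -0.4]
grip_width: 0.999
0.24 (array([-120.1, -106.3,   12.1]), array([-0.299,  0.022, -0.143]))
0.09 (array([-113.7,  -62.5,  155.4]), array([-0.299,  0.022, -0.143]))
0.0 (array([-109.9,  -36.2,  241.4]), array([-0.299,  0.022, -0.143]))
```

```bash
python3 -m handwheel '[[-40,-35,5,-0.1,0.007,-0.05,-1],[-80,-70,5,-0.2,0.015,-0.1,-1],[-120,-106,12,-0.3,0.022,-0.143,-1],[-120,-106,12,-0.3,0.022,-0.143,-1],[-118,-90,60,-0.3,0.022,-0.143,-1],[-116,-76,110,-0.3,0.022,-0.143,-1],[-114,-62.5,155,-0.3,0.022,-0.143,-1],[-114,-62.5,155,-0.3,0.022,-0.143,-1]]'
python3 - <<'E'
from h import *
Rt=pose(85.5,-.3);zt=Rt.as_matrix()[:,2];tcp=np.array([.5906,.0744,.118])+zt*.003
for off in (.09,0.0): print(off, rel(tcp-zt*off,Rt))
W=Cam('wrist');cv2.imwrite('pics/w1.png',ctrl.get_image('wrist')[:,:,::-1]);print(W.proj([[.615,.0725,.118],[.5906,.0744,.118],[.5651,.0764,.118]]))
cv2.imwrite('pics/t1.png',ctrl.get_image('top')[:,:,::-1]);cv2.imwrite('pics/s1.png',ctrl.get_image('scene')[:,:,::-1])
crop('pics/t1.png','pics/t1c.png',180,150,380,300,4)
E
```

```text
time: 2.65
position: [0.5851, 0.0531, 0.1981]
tool_rot: [0.118, 3.101, 0.469]
ft_force: [0.4, -0.3, -0.1]
grip_width: 0.998
0.09 (array([-3.8, -3. , -4.1]), array([-0.   , -0.009,  0.001]))
0.0 (array([-4.6, -3. , 85.9]), array([-0.   , -0.009,  0.001]))
[[312.11730043 285.62726399]
 [312.0050462  253.69323688]
 [311.90624203 218.50609856]]
```

View pics/w1.png

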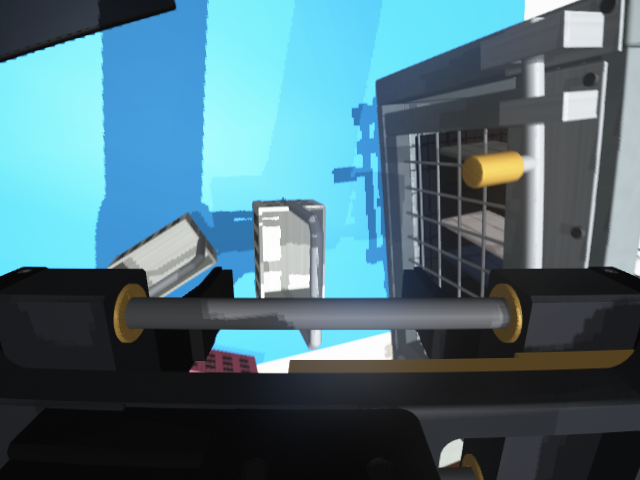

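View pics/s1.png

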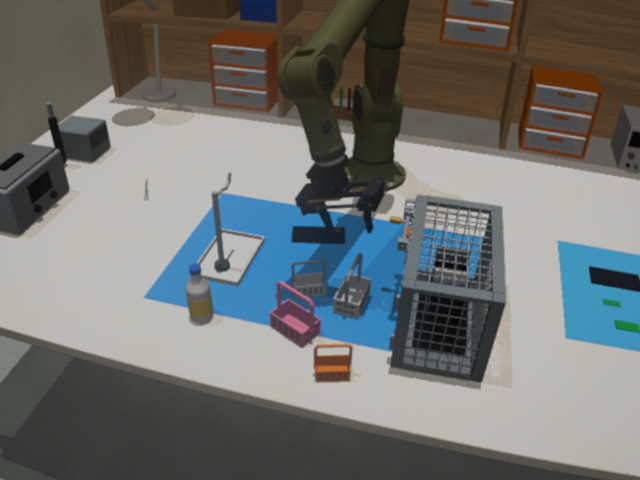

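```bash
python3 -m handwheel '[[-2,-2,40,0,-0.005,0,-1],[-3,-2,80,0,-0.005,0,-1],[-3,-2,84,0,-0.005,0,-1],[-3,-2,84,0,-0.005,0,-1]]' 
python3 - <<'E'
from h import *
Rt=pose(85.5,-.3);zt=Rt.as_matrix()[:,2];tcp=np.array([.5906,.0744,.118])+zt*.003
print(rel(tcp,Rt))
cv2.imwrite('pics/w2.png',ctrl.get_image('wrist')[:,:,::-1])
cv2.imwrite('pics/s2.png',ctrl.get_image('scene')[:,:,::-1])
crop('pics/s2.png','pics/s2c.png',270,170,450,320,4)
E
```

```text
time: 3.3
position: [0.5944, 0.0722, 0.1231]
tool_rot: [0.123, 3.084, 0.467]
ft_force: [1.2, -0.6, -0.0]
grip_width: 0.997
(array([4. , 0.3, 8.4]), array([ 0.001,  0.008, -0.   ]))
```

View pics/w2.png

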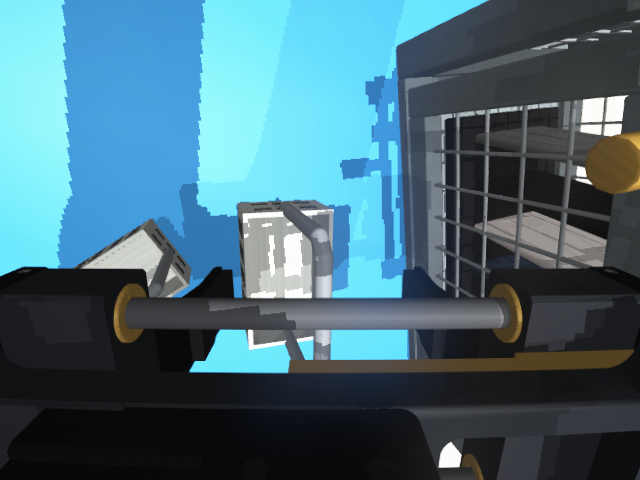

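View pics/s2c.png

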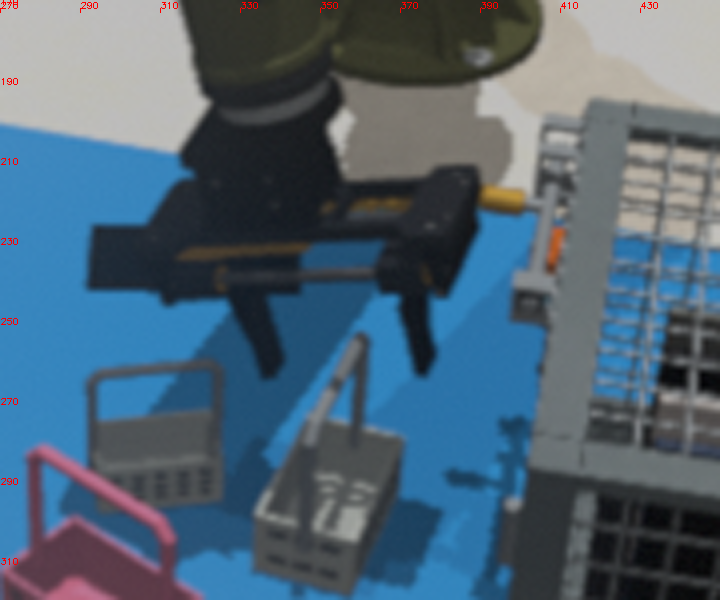

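```bash
python3 -m handwheel '[[4,0,8,0,0.005,0,-1],[4,0,8,0,0.005,0,1],[4,0,8,0,0.005,0,1],[4,0,8,0,0.005,0,1],[4,0,8,0,0.005,0,1],[4,0,8,0,0.005,0,1],[4,0,8,0,0.005,0,1]]' 45
python3 -m handwheel '[[0,0,0,0,0,0,1],[0,0,0,0,0,0,1]]' 
python3 - <<'E'
from h import *
s=ctrl.get_state();print(s['ft_force'],s['position'])
Rt=pose(85.5,-.3);print(rel([s['position'][0]+.0,s['position'][1]-.03,.36],Rt))
cv2.imwrite('pics/s3.png',ctrl.get_image('scene')[:,:,::-1])
crop('pics/s3.png','pics/s3c.png',270,170,450,320,4)
E
```

```text
time: 4.28
position: [0.5891, 0.0758, 0.1131]
tool_rot: [0.122, 3.092, 0.468]
ft_force: [0.8, -0.6, 0.2]
grip_width: 0.398
time: 4.53
position: [0.5891, 0.0758, 0.1131]
tool_rot: [0.122, 3.092, 0.468]
ft_force: [0.3, -0.5, -0.0]
grip_width: 0.171
[ 0.28256802 -0.51053168 -0.04122005] [0.58912354 0.07575678 0.11308227]
(array([  -2.3,   44.5, -244.7]), array([ 0.001, -0.   , -0.   ]))
```

View pics/s3c.png

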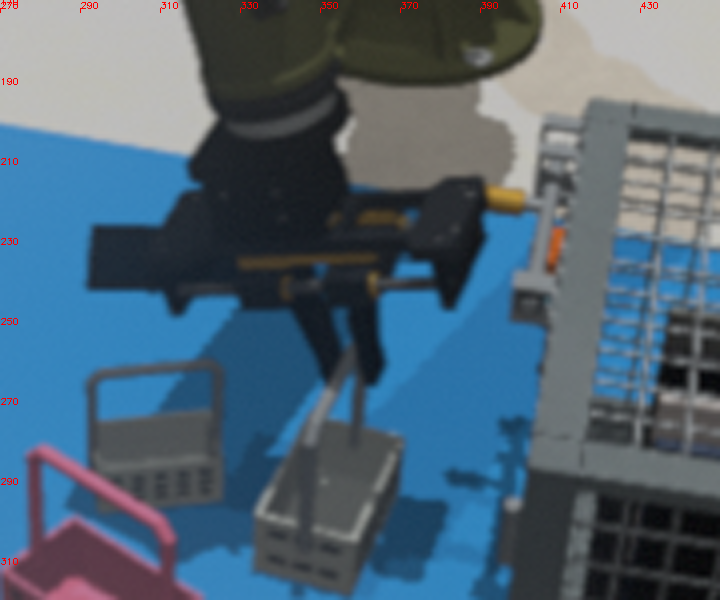

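```bash
python3 -m handwheel '[[0,0,0,0,0,0,1],[0,0,0,0,0,0,1],[0,0,0,0,0,0,1]]' 45; python3 -m handwheel '[[0,4,-20,0,0,0,1],[0,12,-60,0,0,0,1],[0,12,-60,0,0,0,1]]'
python3 - <<'E'
from h import *
cv2.imwrite('pics/s4.png',ctrl.get_image('scene')[:,:,::-1])
crop('pics/s4.png','pics/s4c.png',270,170,450,320,4)
E
```

```text
time: 4.95
position: [0.5891, 0.0759, 0.1131]
tool_rot: [0.122, 3.093, 0.469]
ft_force: [0.4, 2.0, -1.1]
grip_width: 0.086
time: 5.32
position: [0.5914, 0.0683, 0.1788]
tool_rot: [0.122, 3.084, 0.469]
ft_force: [0.0, -0.9, -1.5]
grip_width: 0.087
```

View pics/s4c.png

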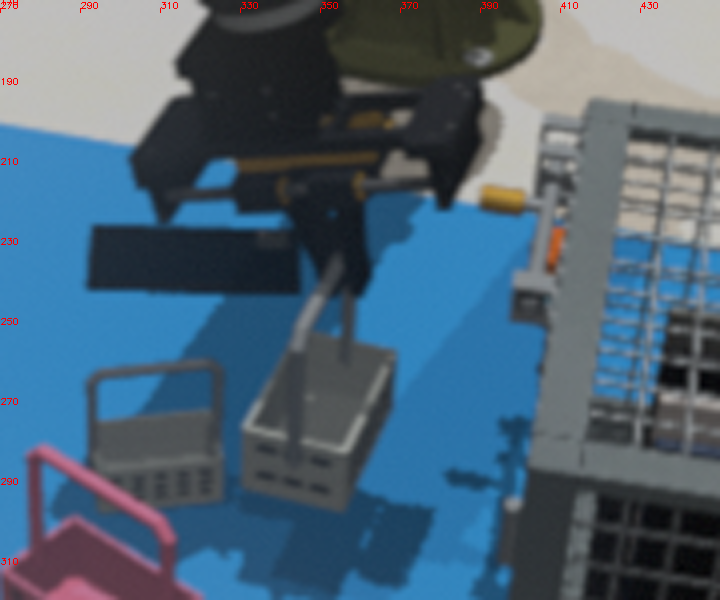

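```bash
cat >> h.py <<'E'
def bar2tcp(b):
    return np.array(b)+[.0015,.0255,-.0048]
E
python3 - <<'E'
from h import *
s=ctrl.get_state(); R0=R.from_rotvec(s['tool_rot'])
print(rel([.57,.03,.30],pose(85.5,-.3)))
for y,b in [(60,[.52,-.05]),(40,[.49,-.12]),(20,[.46,-.20]),(0,[.442,-.2765])]:
    print(y,rel(bar2tcp(b+[.265]),pose(y,-.3)))
E
```

```text
(array([  16.3,   -1.8, -129.9]), array([0.001, 0.004, 0.   ]))
60 (array([  60.5,  -69.1, -109.3]), array([ 0.002, -0.128,  0.425]))
40 (array([  84.9, -138. , -130.8]), array([ 0.003, -0.231,  0.759]))
20 (array([ 108.4, -216.4, -155.3]), array([ 0.004, -0.335,  1.092]))
0 (array([ 120.3, -290.6, -178.4]), array([ 0.004, -0.439,  1.425]))
```

```bash
python3 -m handwheel '[[8,-1,-60,0,0,0,1],[16,-2,-120,0,0,0,1],[36,-30,-115,0,-0.06,0.21,1],[60,-69,-110,0,-0.128,0.425,1],[73,-104,-120,0,-0.18,0.59,1],[85,-138,-131,0,-0.231,0.759,1],[97,-177,-143,0,-0.283,0.925,1],[108,-216,-155,0.003,-0.335,1.092,1],[114,-253,-167,0.004,-0.387,1.26,1],[120,-290,-178,0.004,-0.439,1.425,1],[120,-290,-178,0.004,-0.439,1.425,1],[120,-290,-178,0.004,-0.439,1.425,1]]'
python3 - <<'E'
from h import *
print(rel(bar2tcp([.442,-.2765,.255]),pose(0,-.3)),rel(bar2tcp([.523,-.2765,.25]),pose(0,-.3)),rel(bar2tcp([.521,-.2765,.213]),pose(0,-.3)))
for n in('scene','top','wrist'): cv2.imwrite(f'pics/{n}5.png',ctrl.get_image(n)[:,:,::-1])
crop('pics/scene5.png','pics/s5c.png',160,120,340,280,4)
crop('pics/top5.png','pics/t5c.png',370,220,530,360,5)
E
```

```text
time: 6.88
position: [0.4428, -0.249, 0.2575]
tool_rot: [2.061, 2.066, 0.307]
ft_force: [-0.0, -0.1, -0.8]
grip_width: 0.086
(array([-2. , -1.5,  7.2]), array([-0.005, -0.001,  0.002])) (array([-2.3, 74.6, 35.5]), array([-0.005, -0.001,  0.002])) (array([-2.3, 61.9, 70.3]), array([-0.005, -0.001,  0.002]))
```

View pics/s5c.png

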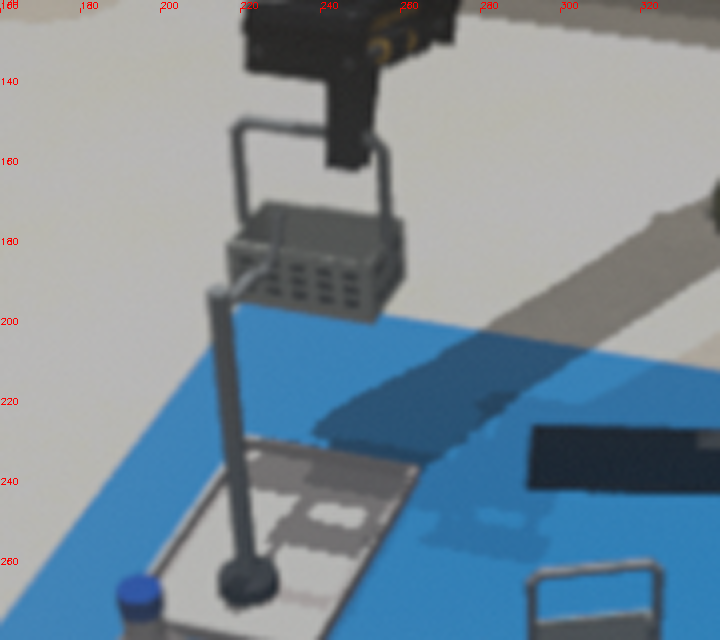

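View pics/t5c.png

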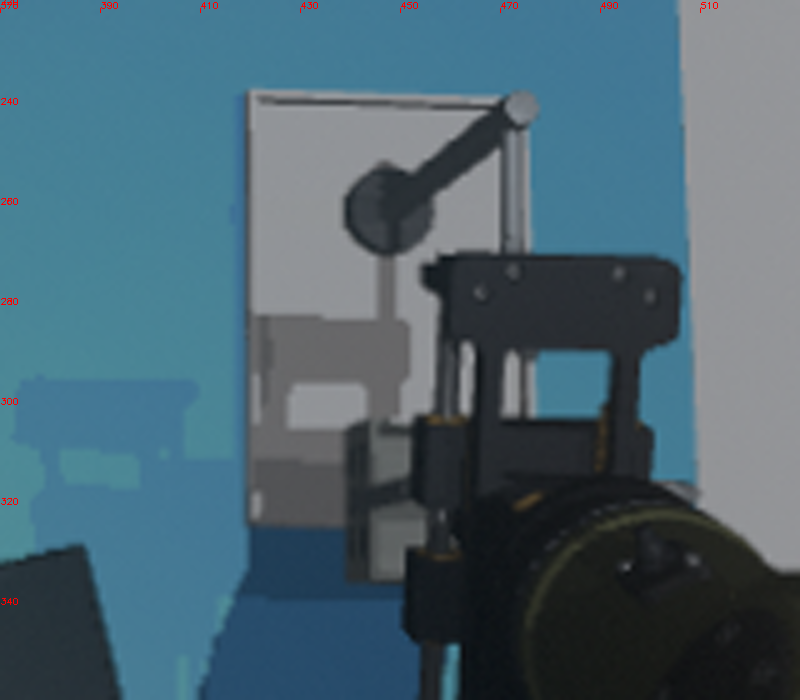

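View pics/wrist5.png

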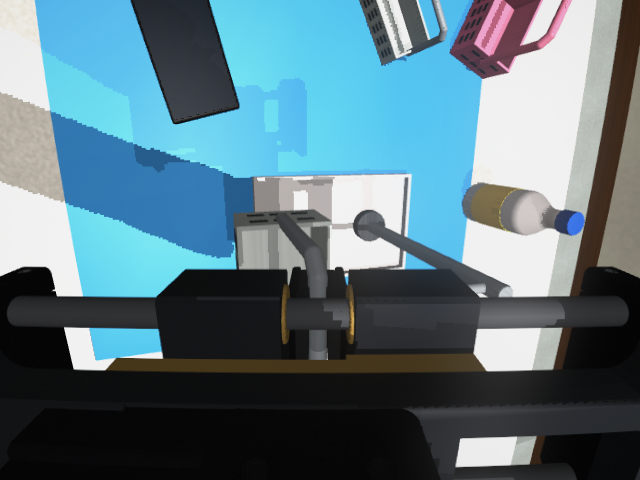

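```bash
python3 - <<'E'
from h import *
S=Cam('scene');T=Cam('top')
s=ctrl.get_state();Rm=R.from_rotvec(s['tool_rot']).as_matrix();b=s['position']-.005*Rm[:,2]-.0255*Rm[:,0]
print(b,Rm)
print(S.proj([b+[0,.042,0],b-[0,.042,0],b+[0,.05,-.008],b-[0,.05,.008], b+[0.031,.05,-.118],b+[0.031,-.05,-.118]]))
for uv in ([218.5,150.5],[253.5,155.5]):
    d=S.ray([uv])[0];p=S.c+d*(b[0]-S.c[0])/d[0];print(p)
E
```

```text
[ 0.44201546 -0.27410924  0.2625624 ] [[-3.49642681e-03  9.56719136e-01  2.90991873e-01]
 [ 9.99993829e-01  3.44426517e-03  6.91465467e-04]
 [-3.40714931e-04  2.90992495e-01 -9.56725275e-01]]
[[253.48527491 154.73907045]
 [222.56195463 150.16669168]
 [256.61208146 157.99122526]
 [219.90602201 152.51554946]
 [254.22303109 201.13486625]
 [218.46897637 195.09032059]]
[ 0.44201546 -0.32756986  0.25985325]
[ 0.44201546 -0.23217278  0.26038529]
```

```bash
python3 -m handwheel '[[-2,15,14,0,0,0,1],[-2,35,20,0,0,0,1],[-2,55,27,0,0,0,1],[-2,75,33,0,0,0,1],[-2,75,33,0,0,0,1]]'
python3 - <<'E'
from h import *
s=ctrl.get_state();Rm=R.from_rotvec(s['tool_rot']).as_matrix();b=s['position']-.005*Rm[:,2]-.0255*Rm[:,0]; print(b)
print(rel(bar2tcp([.521,-.2765,.2125]),pose(0,-.3)))
for n in('scene','top'): cv2.imwrite(f'pics/{n}6.png',ctrl.get_image(n)[:,:,::-1])
crop('pics/scene6.png','pics/s6c.png',160,120,310,260,5)
E
```

```text
time: 7.65
position: [0.5257, -0.2501, 0.2479]
tool_rot: [2.058, 2.068, 0.305]
ft_force: [-1.0, -0.1, -1.8]
grip_width: 0.087
[ 0.52435711 -0.27558744  0.25269007]
(array([ -0.8, -14.7,  37.5]), array([-0.006,  0.   ,  0.005]))
```

View pics/s6c.png

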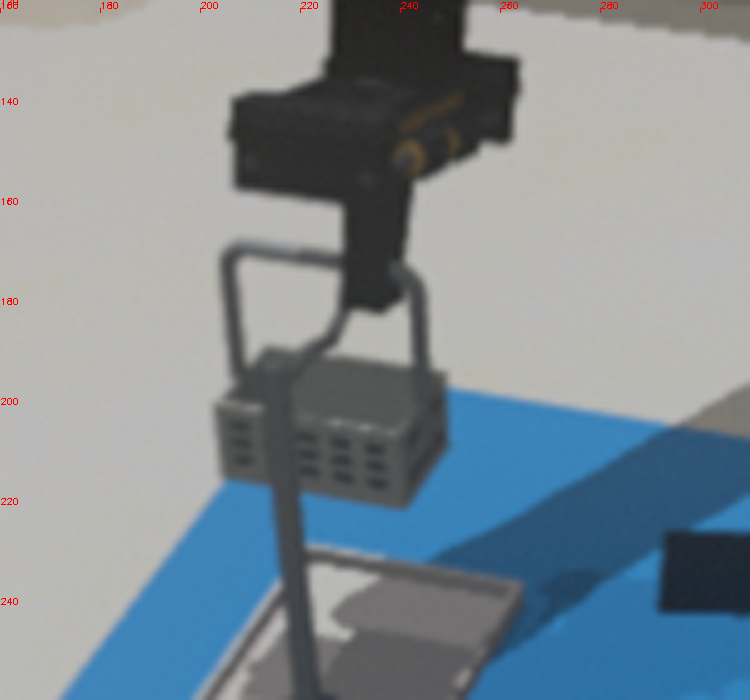

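```bash
python3 -m handwheel '[[-1,-4,12,0,0,0,1],[-1,-8,24,0,0,0,1],[-1,-12,33,0,0,0,1],[-1,-12,33,0,0,0,1]]'
python3 - <<'E'
from h import *
s=ctrl.get_state();Rm=R.from_rotvec(s['tool_rot']).as_matrix();b=s['position']-.005*Rm[:,2]-.0255*Rm[:,0]; print(b)
print(rel(bar2tcp([.521,-.2765,.2115]),pose(0,-.3)))
E
```

```text
time: 8.25
position: [0.5217, -0.2524, 0.212]
tool_rot: [2.063, 2.064, 0.306]
ft_force: [0.0, 0.5, -1.0]
grip_width: 0.087
[ 0.52023117 -0.27793725  0.21674553]
(array([ 1.4, -0.7,  5.3]), array([-0.006, -0.   ,  0.001]))
```

```bash
python3 -m handwheel '[[0,-1,3,0,0,0,1],[0,-1.5,4.5,0,0,0,1],[0,-1.5,4.5,0,0,0,1]]'
python3 - <<'E'
from h import *
s=ctrl.get_state();Rm=R.from_rotvec(s['tool_rot']).as_matrix();b=s['position']-.005*Rm[:,2]-.0255*Rm[:,0]; print(b)
cv2.imwrite(f'pics/s7.png',ctrl.get_image('scene')[:,:,::-1])
crop('pics/s7.png','pics/s7c.png',160,120,310,260,5)
E
```

```text
time: 8.62
position: [0.5228, -0.2528, 0.209]
tool_rot: [2.06, 2.063, 0.307]
ft_force: [0.0, -0.3, -0.8]
grip_width: 0.083
[ 0.52140481 -0.27831798  0.21385261]
```

View pics/s7c.png

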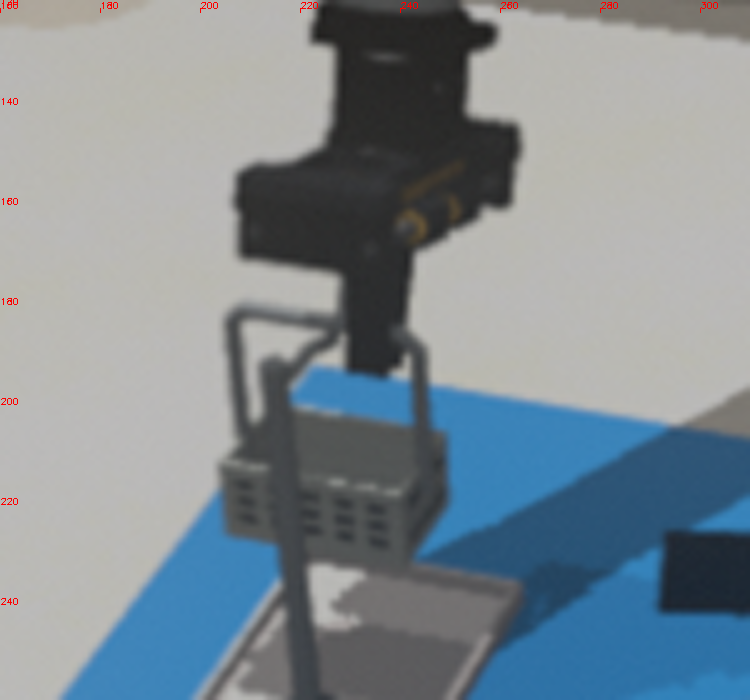

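```bash
python3 -m handwheel '[[0,-0.5,1.5,0,0,0,1],[0,-0.5,1.5,0,0,0,0.3],[0,-0.5,1.5,0,0,0,0.3],[0,-0.5,1.5,0,0,0,0.3],[0,-0.5,1.5,0,0,0,0.3],[0,-0.5,1.5,0,0,0,0.3],[0,-0.5,1.5,0,0,0,0.3]]'
python3 - <<'E'
from h import *
for n in('scene','wrist'): cv2.imwrite(f'pics/{n}8.png',ctrl.get_image(n)[:,:,::-1])
crop('pics/scene8.png','pics/s8c.png',160,120,310,260,5)
E
```

```text
time: 9.55
position: [0.5225, -0.2527, 0.207]
tool_rot: [2.061, 2.063, 0.307]
ft_force: [0.5, 0.5, -0.1]
grip_width: 0.347
```

View pics/s8c.png

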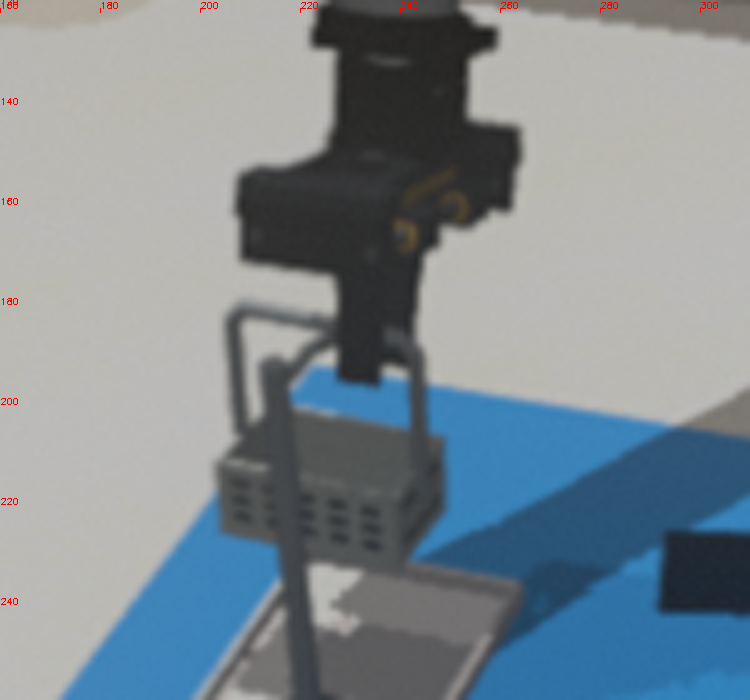

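View pics/wrist8.png

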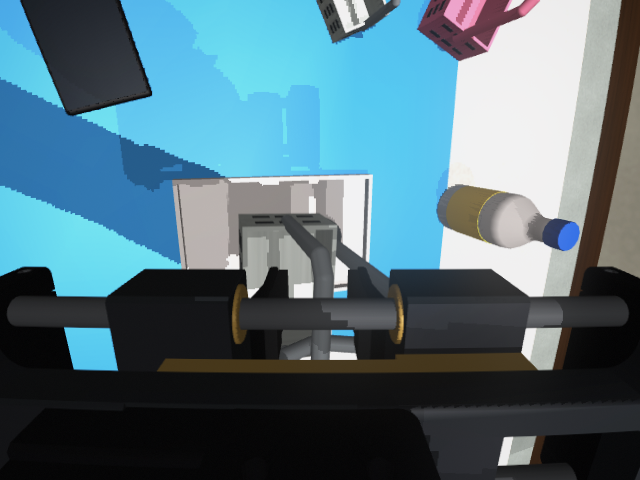

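```bash
python3 -m handwheel '[[0,0,0,0,0,0,0.3],[0,0,0,0,0,0,0.3],[0,0,-15,0,0,0,0.3],[0,0,-40,0,0,0,0.3],[0,0,-80,0,0,0,0.3],[0,0,-120,0,0,0,0.3],[0,0,-120,0,0,0,0.3],[0,0,-120,0,0,0,0.3]]'
python3 - <<'E'
from h import *
for n in('scene','top'): cv2.imwrite(f'pics/{n}9.png',ctrl.get_image(n)[:,:,::-1])
crop('pics/scene9.png','pics/s9c.png',160,120,310,260,5)
crop('pics/top9.png','pics/t9c.png',200,180,360,320,5)
E
```

```text
time: 10.65
position: [0.4873, -0.2527, 0.3221]
tool_rot: [2.061, 2.063, 0.308]
ft_force: [-0.8, 0.8, -0.3]
grip_width: 0.348
```

View pics/s9c.png

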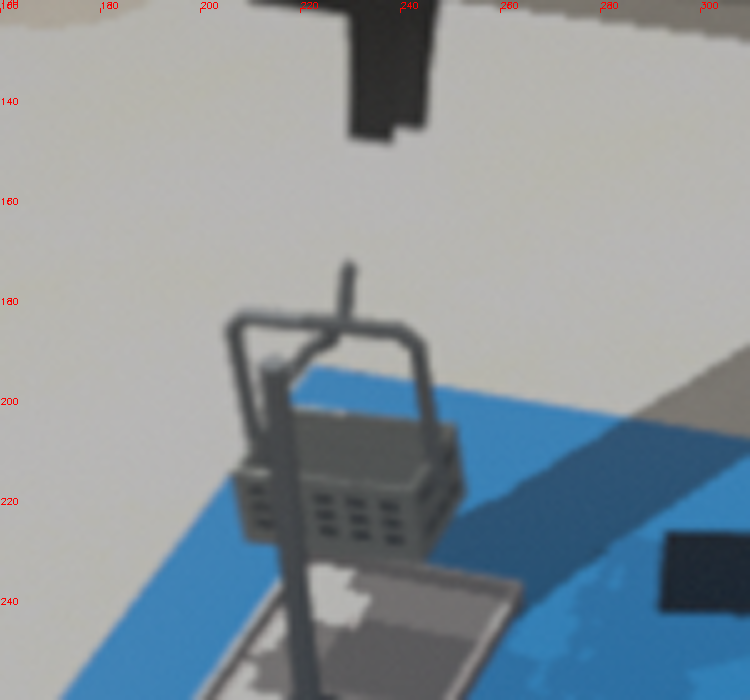

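View pics/top9.png

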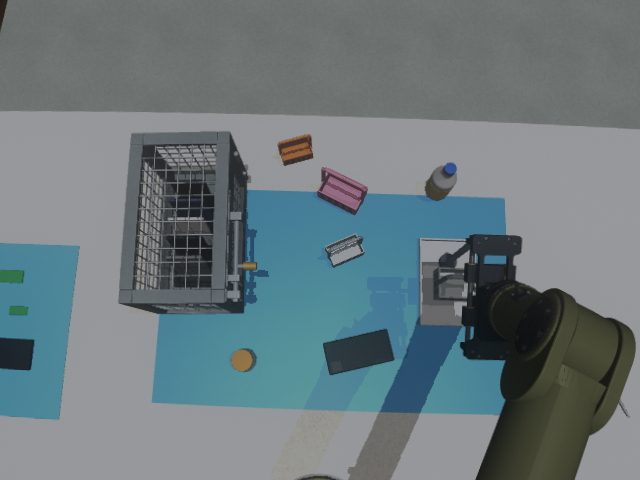

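```bash
python3 - <<'E'
from h import *
T=Cam('top');S=Cam('scene')
r=T.onz([[236.2,222],[235.8,262]],.202);print(r, np.degrees(np.arctan2(*(r[0]-r[1])[[1,0]])))
# knob mask
for n,C,(x0,y0,x1,y1) in(('top9',T,(235,255,265,276)),('scene9',S,(380,205,406,232))):
    im=cv2.imread(f'pics/{n}.png')[y0:y1,x0:x1];hsv=cv2.cvtColor(im,cv2.COLOR_BGR2HSV)
    m=cv2.inRange(hsv,(12,110,60),(30,255,255));ys,xs=np.nonzero(m);print(n,len(xs),xs.min()+x0,xs.max()+x0,ys.min()+y0,ys.max()+y0,xs.mean()+x0,ys.mean()+y0)
    if n=='top9':a=[xs.mean()+x0,ys.mean()+y0]
    else:b=[xs.mean()+x0,ys.mean()+y0]
print(tri(T,a,S,b))
for p in([.5313,.144,.30],[.5313,.144,.199]):print(rel(p,pose(1.8)))
E
```

```text
[[0.61786232 0.17909619 0.202     ]
 [0.53834902 0.17447799 0.202     ]] 3.3240556261982164
top9 65 244 255 263 268 249.52307692307693 265.2307692307692
scene9 48 391 400 217 222 395.5 219.3125
(array([0.53263825, 0.14761561, 0.2033215 ]), np.float64(0.000559730170316631))
(array([396.3,  36.8,  32.8]), array([ 0.294,  0.005, -0.03 ]))
(array([396.3,   7.4, 129.5]), array([ 0.294,  0.005, -0.03 ]))
```

```bash
python3 -m handwheel '[[40,0,0,0.05,0,0,-0.4],[90,5,0,0.1,0,0,-0.4],[145,10,5,0.15,0,-0.01,-0.4],[200,15,10,0.2,0,-0.01,-0.4],[255,20,15,0.25,0,-0.02,-0.4],[310,28,20,0.294,0.005,-0.03,-0.4],[360,37,30,0.294,0.005,-0.03,-0.4],[397,38,33,0.294,0.005,-0.03,-0.4],[397,38,33,0.294,0.005,-0.03,-0.4],[397,38,33,0.294,0.005,-0.03,-0.4]]'
python3 - <<'E'
from h import *
print(rel([.532,.145,.199],pose(1.8)))
cv2.imwrite('pics/w10.png',ctrl.get_image('wrist')[:,:,::-1])
cv2.imwrite('pics/s10.png',ctrl.get_image('scene')[:,:,::-1])
E
```

```text
time: 12.0
position: [0.5329, 0.1435, 0.3001]
tool_rot: [2.186, 2.254, -0.001]
ft_force: [0.2, -0.3, -0.7]
grip_width: 0.703
(array([  1.7,  -0.9, 101.1]), array([ 0.   ,  0.002, -0.001]))
```

View pics/w10.png

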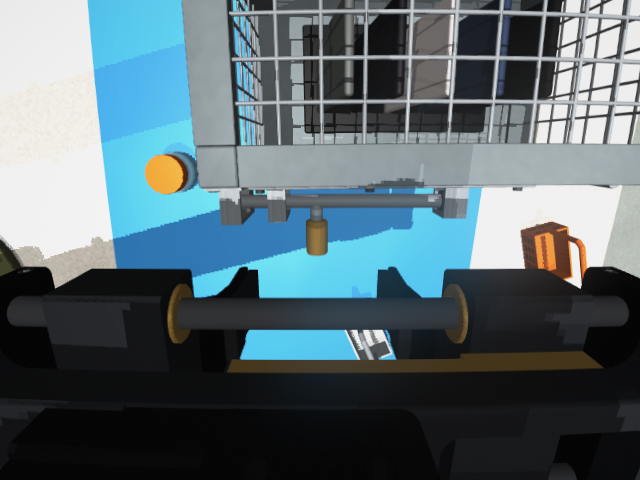

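View pics/s10.png

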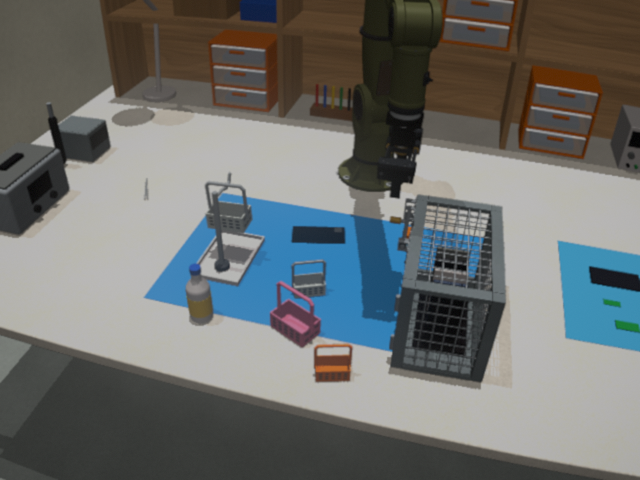

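```bash
python3 -m handwheel '[[1,-1,45,0,0,0,-0.4],[1.5,-1,85,0,0,0,-0.4],[1.5,-1,101,0,0,0,-0.4],[1.5,-1,101,0,0,0,-0.4],[1.5,-1,101,0,0,0,-0.4]]'
python3 - <<'E'
from h import *
print(rel([.532,.145,.199],pose(1.8)))
cv2.imwrite('pics/w11.png',ctrl.get_image('wrist')[:,:,::-1])
for n in('scene','top'): cv2.imwrite(f'pics/{n}11.png',ctrl.get_image(n)[:,:,::-1])
crop('pics/scene11.png','pics/s11c.png',330,150,480,270,5)
E
```

```text
time: 12.72
position: [0.5333, 0.1458, 0.202]
tool_rot: [2.185, 2.253, 0.006]
ft_force: [0.6, -0.3, 0.3]
grip_width: 0.7
(array([-0.8, -1.4,  3. ]), array([ 0.005, -0.001, -0.001]))
```

View pics/w11.png

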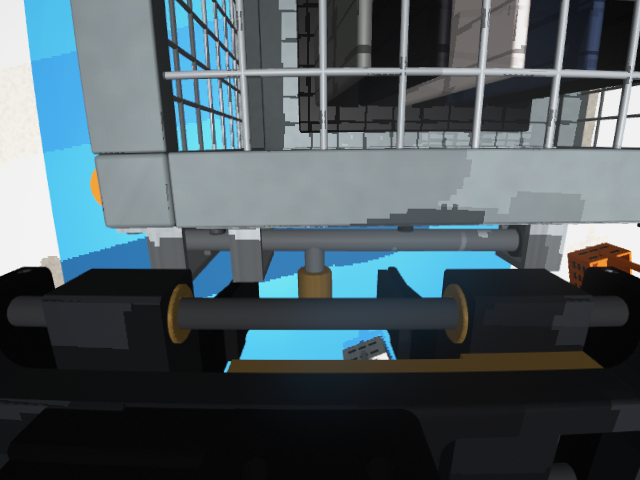

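View pics/s11c.png

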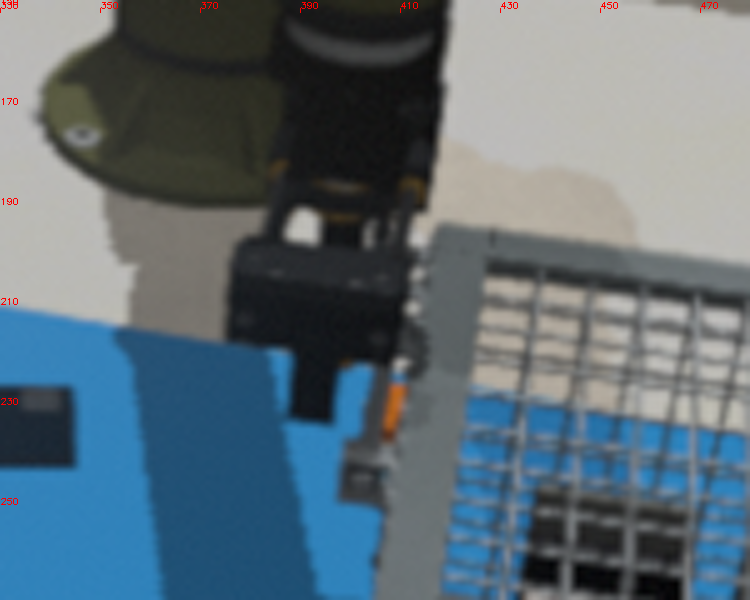

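```bash
python3 -m handwheel '[[-1,-1.4,3,0,0,0,-0.4],[-1,-1.4,3,0,0,0,1],[-1,-1.4,3,0,0,0,1],[-1,-1.4,3,0,0,0,1],[-1,-1.4,3,0,0,0,1],[-1,-1.4,3,0,0,0,1],[-1,-1.4,3,0,0,0,1],[-1,-1.4,3,0,0,0,1],[-1,-1.4,3,0,0,0,1],[-1,-1.4,3,0,0,0,1]]' 25
python3 - <<'E'
from h import *
print(ctrl.get_state()['position'])
for n in('scene','wrist'): cv2.imwrite(f'pics/{n}12.png',ctrl.get_image(n)[:,:,::-1])
E
```

```text
time: 14.12
position: [0.5309, 0.1449, 0.1971]
tool_rot: [2.185, 2.255, 0.002]
ft_force: [0.5, 1.1, -0.7]
grip_width: 0.177
[0.53089915 0.14492955 0.19711057]
```

View pics/wrist12.png

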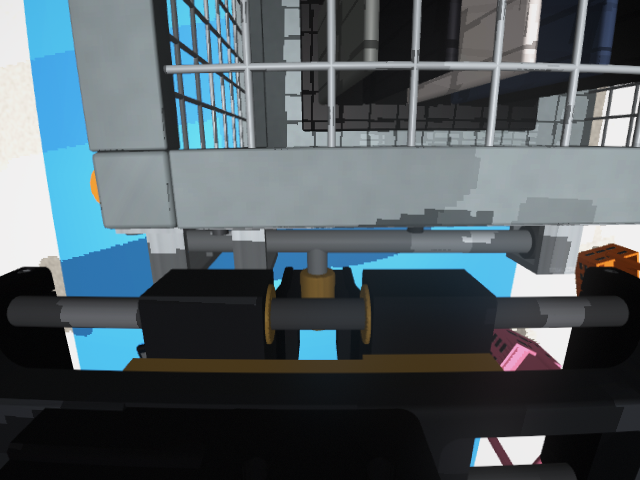

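```bash
python3 -m handwheel '[[0,0,-3,0,0,0,1],[0,0,-6,0,0,0,1],[0,0,-7.5,0,0,0,1],[0,0,-7.5,0,0,0,1],[0,0,-7.5,0,0,0,1]]'
python3 - <<'E'
from h import *
s=ctrl.get_state();print(s['position'],s['ft_force'])
E
```

```text
time: 14.85
position: [0.5303, 0.1447, 0.2043]
tool_rot: [2.186, 2.255, 0.0]
ft_force: [-0.9, 0.5, -3.5]
grip_width: 0.172
[0.53031086 0.14466686 0.20428802] [-0.8562592   0.54507953 -3.46276299]
```

```bash
python3 -m handwheel '[[0,3,0,0,0,0,1],[0,6,0,0,0,0,1],[0,6,0,0,0,0,1]]';python3 -m handwheel '[[0,2,0,0,0,0,1],[0,4,0,0,0,0,1],[0,4,0,0,0,0,1]]'
python3 - <<'E'
from h import *
for n in('scene','wrist'): cv2.imwrite(f'pics/{n}13.png',ctrl.get_image(n)[:,:,::-1])
crop('pics/wrist13.png','pics/w13c.png',130,200,330,340,4)
crop('pics/wrist12.png','pics/w12c.png',130,200,330,340,4)
E
```

```text
time: 15.22
position: [0.5372, 0.145, 0.2045]
tool_rot: [2.185, 2.255, 0.002]
ft_force: [0.0, 0.5, -3.8]
grip_width: 0.175
time: 15.6
position: [0.5411, 0.1451, 0.2047]
tool_rot: [2.185, 2.255, 0.003]
ft_force: [0.1, 0.2, -3.9]
grip_width: 0.175
```

View pics/w13c.png

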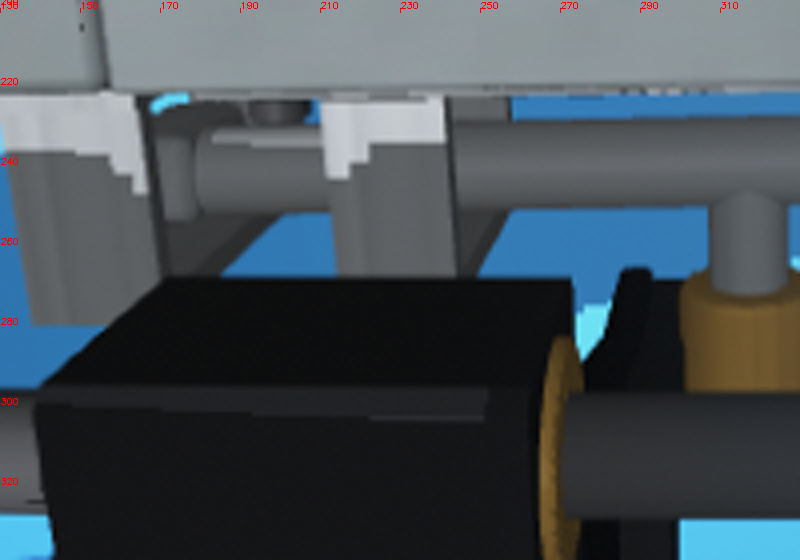

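View pics/w12c.png

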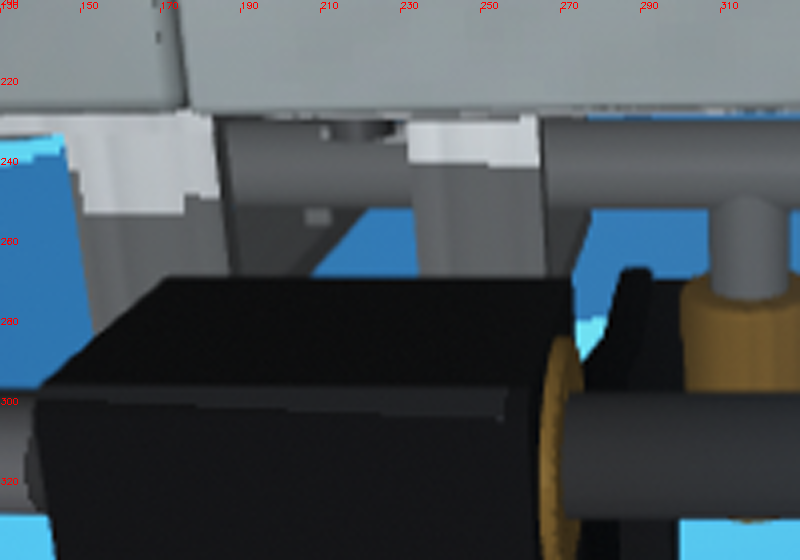

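```bash
python3 -m handwheel '[[0,3,0,0,0,0,1],[0,6,0,0,0,0,1],[0,9,0,0,0,0,1],[0,12,0,0,0,0,1],[0,15,0,0,0,0,1],[0,15,0,0,0,0,1]]'; python3 -m handwheel '[[0,4,0,0,0,0,1],[0,8,0.5,0,0,0,1],[0,12,1,0,0,0,1],[0,16,1.5,0,0,0,1],[0,20,1.5,0,0,0,1],[0,20,1.5,0,0,0,1]]'
python3 - <<'E'
from h import *
for n in('wrist',): cv2.imwrite(f'pics/{n}14.png',ctrl.get_image(n)[:,:,::-1])
print(ctrl.get_state()['ft_force'],ctrl.get_state()['position'])
E
```

```text
time: 16.45
position: [0.5563, 0.1457, 0.2046]
tool_rot: [2.185, 2.255, 0.003]
ft_force: [0.3, 1.6, -3.9]
grip_width: 0.174
time: 17.2
position: [0.5766, 0.1465, 0.2034]
tool_rot: [2.185, 2.254, 0.004]
ft_force: [1.0, 1.9, -2.1]
grip_width: 0.178
[ 0.92728991  2.16503574 -4.12167245] [0.57653265 0.14650154 0.20343251]
```

View pics/wrist14.png

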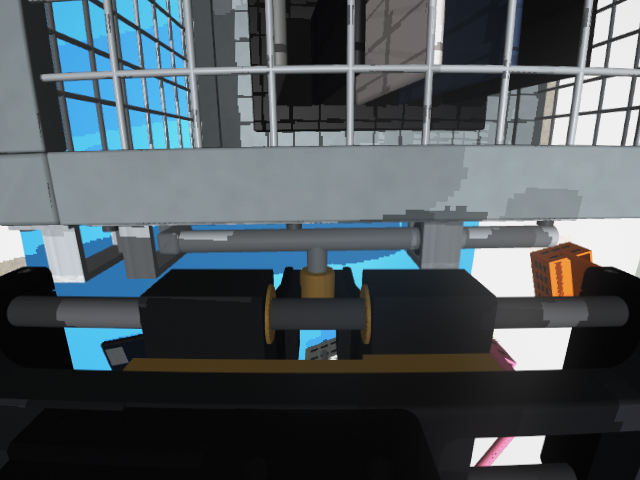

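```bash
python3 - <<'E'
from h import *
s=ctrl.get_state();p0=s['position'];R0=R.from_rotvec(s['tool_rot']);H=np.array([.767,.1917,p0[2]])
for th in np.arange(.037,.38,.037):
    Q=R.from_rotvec([0,0,th]); print(round(th,3),rel(H+Q.apply(p0-H),Q*R0))
E
```

```text
0.037 (array([-7.1,  1.6,  0. ]), array([ 0.   ,  0.   , -0.037]))
0.074 (array([-14.1,   3.4,   0. ]), array([ 0.   ,  0.   , -0.074]))
0.111 (array([-21. ,   5.5,   0. ]), array([ 0.   ,  0.   , -0.111]))
0.148 (array([-27.9,   7.9,   0. ]), array([ 0.   ,  0.001, -0.148]))
0.185 (array([-34.6,  10.5,   0. ]), array([ 0.   ,  0.001, -0.185]))
0.222 (array([-41.3,  13.3,   0. ]), array([ 0.   ,  0.001, -0.222]))
0.259 (array([-47.8,  16.4,   0. ]), array([ 0.   ,  0.001, -0.259]))
0.296 (array([-54.2,  19.8,   0.1]), array([ 0.   ,  0.001, -0.296]))
0.333 (array([-60.5,  23.3,   0.1]), array([ 0.   ,  0.001, -0.333]))
0.37 (array([-66.7,  27.2,   0.1]), array([ 0.   ,  0.001, -0.37 ]))
```

```bash
python3 -m handwheel '[[0,0,0,0,0,0,1],[-3.5,0.8,0,0,0,-0.018,1],[-7,1.6,0,0,0,-0.037,1],[-14,3.4,0,0,0,-0.074,1],[-14,3.4,0,0,0,-0.074,1]]' 40
python3 - <<'E'
from h import *
s=ctrl.get_state();print(s['ft_force'],s['position'])
for n in('wrist','top'): cv2.imwrite(f'pics/{n}15.png',ctrl.get_image(n)[:,:,::-1])
E
```

```text
time: 17.88
position: [0.5798, 0.1316, 0.2033]
tool_rot: [2.101, 2.333, 0.002]
ft_force: [0.2, 3.5, -2.6]
grip_width: 0.172
[ 0.22243908  3.51655691 -2.58249327] [0.57977738 0.13161429 0.20332773]
```

View pics/wrist15.png

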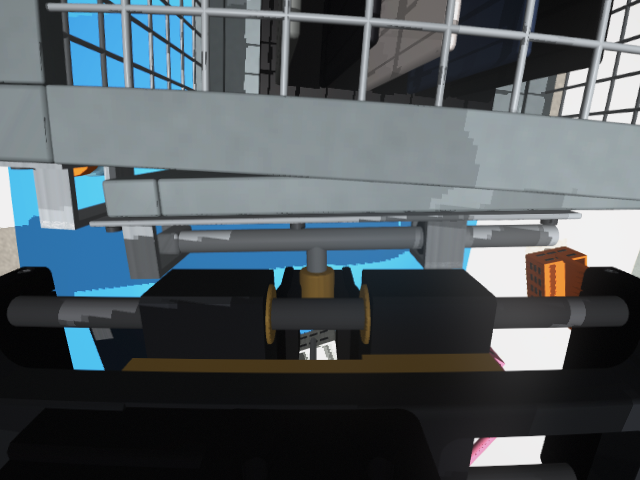

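```bash
python3 -m handwheel '[[-7,1.6,0,0,0,-0.037,1],[-14,3.4,0,0,0,-0.074,1],[-21,5.5,0,0,0,-0.111,1],[-28,8,0,0,0,-0.148,1],[-34.5,10.5,0,0,0,-0.185,1],[-41,13.3,0,0,0,-0.222,1],[-48,16.4,0,0,0,-0.259,1],[-54,20,0,0,0,-0.296,1],[-54,20,0,0,0,-0.296,1],[-54,20,0,0,0,-0.296,1],[-54,20,0,0,0,-0.296,1]]'
python3 - <<'E'
from h import *
s=ctrl.get_state();print(s['ft_force'],s['position'])
for n in('wrist','top','scene'): cv2.imwrite(f'pics/{n}16.png',ctrl.get_image(n)[:,:,::-1])
crop('pics/top16.png','pics/t16c.png',110,110,270,320,3)
E
```

```text
time: 19.35
position: [0.6045, 0.0811, 0.2031]
tool_rot: [1.733, 2.619, 0.0]
ft_force: [-2.7, 3.5, -1.9]
grip_width: 0.169
[-2.67059714  3.50384775 -1.90621724] [0.60454529 0.08109904 0.20306351]
```

View pics/wrist16.png

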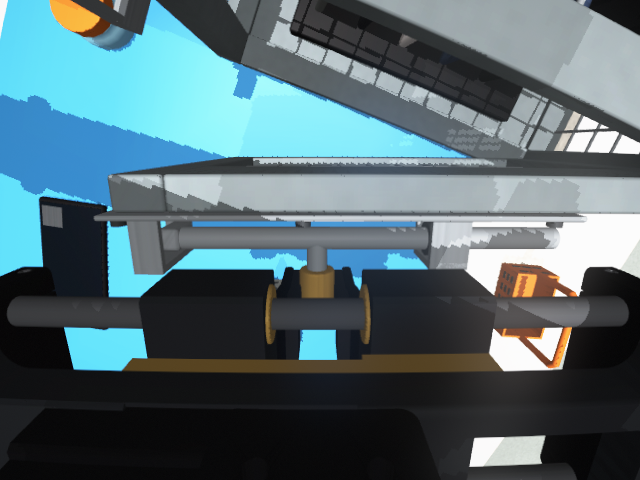

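View pics/top16.png

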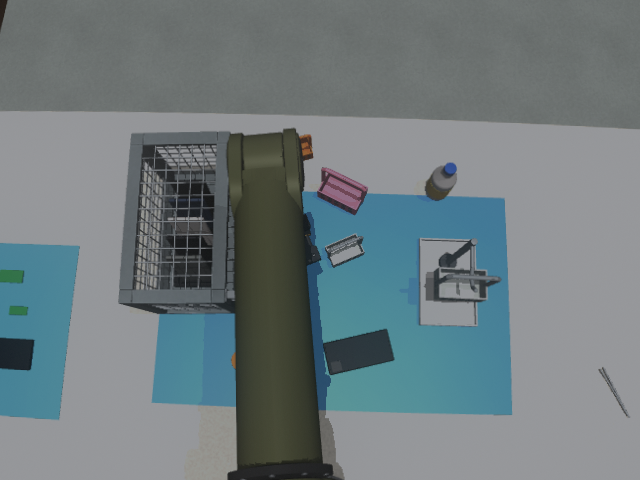

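View pics/scene16.png

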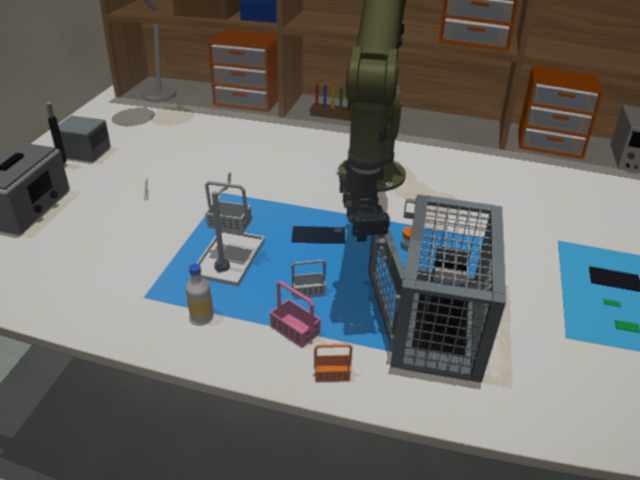

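```bash
python3 -m handwheel '[[0,0,0,0,0,0,1],[0,0,0,0,0,0,1],[0,0,0,0,0,0,1],[0,0,0,0,0,0,1],[0,0,0,0,0,0,1],[0,0,0,0,0,0,1]]'
python3 - <<'E'
from h import *
T=Cam('top');print(T.onz([[471,278.5],[447,278],[497,279]],.213))
s=ctrl.get_state();H=np.array([.767,.1917]);a=np.arctan2(*(H-s['position'][:2])[::-1])-np.arctan2(.0452,.1905)
print('angle',a,'edge',278*np.sin(a),s['qd'].round(4),s['position'],s['ft_force'],'jaw yaw',np.degrees(np.arctan2(*R.from_rotvec(s['tool_rot']).as_matrix()[:2,1][::-1])))
ctrl.close_job()
E
```

```text
time: 20.25
position: [0.6051, 0.0807, 0.2032]
tool_rot: [1.733, 2.618, 0.001]
ft_force: [-2.8, 3.3, -2.6]
grip_width: 0.173
[[ 0.5183959  -0.27556836  0.213     ]
 [ 0.51806502 -0.22958335  0.213     ]
 [ 0.51880712 -0.32571131  0.213     ]]
angle 0.3681237702947811 edge 100.04261907596016 [-0.0016  0.0005  0.001  -0.      0.      0.0012  0.0009] [0.60514949 0.08071384 0.20317041] [-2.79859833  3.27411518 -2.59897685] jaw yaw 22.998209241134752
the job is handed in; nothing more can be done
```

The job is handed in at about 20 s of the 61 s allowed: the basket is on the hook, and the gate is drawn and held open about 10 cm. The hand-in gives no verdict.

- **Basket:** I hung it by its handle on the drip stand's hook. The last top view puts the middle of its bar about 3 mm from the measured crook. It hung clear of the bench and looked at rest, after a few degrees of swing when I let go.
- **Bolt:** I gripped the knob, raised it about 7 mm and drew it back about 46 mm. Sideways force stayed under about 2 N and vertical force under about 4 N. The nose passed over the lip without catching.
- **Gate:** I opened it along its hinge arc and am still gripping the knob with 40 N. From the measured tool position and the hinge position I estimated, it stands open about 0.37 rad, or about 100 mm at the free edge. The arm was still, with about 4 N of spring pull at the knob.
- **Phone, bottle and jar:** The last top view shows the phone and bottle unmoved. The arm covered most of the jar there, and the part I could see had not moved. I made no contact with any of them.

None of my final checks failed or disagreed. The gate opening and the bolt draw come from the tool's position, not from a separate measurement of the gate.

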